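Press the risen red glove peg home

TASK

On the glove-drying board, one of the two red plastic pegs has crept up out of its hole and stands clearly higher than the other. Press it gently straight down with the fingertips until its collar sits fully down on the board like the other red peg's, then draw the hand back at least 10 cm above it. Do not pull or lift it, and leave the other red peg, the steel nail pegs, the hammer and the jar alone.

Things in the scene. Friction and masses are not known exactly. Their poses are not given: they have to be found in the camera images.
- board: fixed wooden glove-drying board lying flat, 170 mm (its x) by 250 (y) by 35 thick; origin at the centre of its underside on the work surface; top face at z = 35 mm. Six upright pegs in its holes, two rows of three: rows at x = -45 and +45 mm, pegs at y = -85, 0, +85 mm. Which peg is in which hole varies. (A 240 mm tall key cabinet, door open, stands far left: y > 0.45 m.)
- red_raised: red peg that crept up: collar 30 mm across, stem 16, flat head 26; head top 70 mm above the origin, which is on the axis under the collar; z up. Collar starts 17 to 24 mm above the board, white 12 mm shank showing below. Slides only up and down, steady friction about 4 N, no spring: stays where left. Stops firmly when the collar meets the board (origin z = 35 mm, head top z = 105 mm).
- red_seated: the other red plastic peg, of the same shape and size, fully home: its collar is on the board, the origin (underside of the collar) at z = 35 mm, head top at z = 105 mm. To be left alone.
- nail_a: stainless steel nail peg, one of four alike: upright rod 10 mm in diameter with a flat head 20 mm in diameter and 5 mm thick; the origin lies on its axis, 65 mm below the top of the head and between 0 and 10 mm above the board's top face. It slides in its hole when pushed or pulled; to be left alone.
- nail_b: stainless steel nail peg, one of four alike: upright rod 10 mm in diameter with a flat head 20 mm in diameter and 5 mm thick; the origin lies on its axis, 65 mm below the top of the head and between 0 and 10 mm above the board's top face. It slides in its hole when pushed or pulled; to be left alone.
- nail_c: stainless steel nail peg, one of four alike: upright rod 10 mm in diameter with a flat head 20 mm in diameter and 5 mm thick; the origin lies on its axis, 65 mm below the top of the head and between 0 and 10 mm above the board's top face. It slides in its hole when pushed or pulled; to be left alone.
- nail_d: stainless steel nail peg, one of four alike: upright rod 10 mm in diameter with a flat head 20 mm in diameter and 5 mm thick; the origin lies on its axis, 65 mm below the top of the head and between 0 and 10 mm above the board's top face. It slides in its hole when pushed or pulled; to be left alone.
- hammer: short aluminium peg hammer lying loose on the shelf top to one side of the board, 200 mm long; origin at about the middle of its length on its underside, handle towards its -x. To be left alone.
- jar: glass jar with a steel lid shut on it, standing loose on the other side of the board, 72 mm in diameter, 110 mm tall; origin at the centre of its underside. To be left alone.
There are look-alikes about, which are no part of the job. Leave any green or pink look-alike of the red_raised alone.

How it is judged:
By the outcome, as a careful person would: the job done as asked, in the order asked, and still so for the second after the job is handed in, with the robot touching nothing.
It also fails if it takes over 32 s, if anything falls off the work surface, if the arm or the gripper's body presses on something with over 40 N, if the wrist force passes 120 N, or if a joint passes its speed limit or range.

ROBOT

A 6-joint arm with a two-finger parallel gripper is mounted at the origin on the work surface. World frame = base frame: x ahead of the robot, y to its left, z up, the work surface at z = 0. Lengths are in mm, angles in degrees, forces in N, time in s.
With the tool pointing down it reaches from about 250 to 800 mm from the base axis. Payload 8.5 kg.
Tool frame: the origin (TCP) lies between the finger pads, 19 mm behind the fingertips; this is the grasp point; z points along the fingers, y is the line along which they close (so a half turn about z gives the same grasp; the last joint's range is limited). The gripper opens to 85 mm and grips with 20 to 120 N. Pads are 22 mm wide; open, the fingers measure 114 mm over their backs; the gripper's body (76 mm by 85 mm) begins 54 mm behind the grasp point. The pads swing forward as they close: fully open they stand 13 mm farther back than shut.
Start: joints at [76.318, 13.648, -0.773, 75.585, 0, 90], TCP at [124.17, 510.061, 249.976] pointing down, gripper open.
Joint ranges: [-152.45, 152.45], [-59.26, 108.67], [-65.41, 83.53], [-104.44, 129.93], [-82.83, 76.93], [-180, 180]. Speed limits (degrees/s): [127.2, 127.2, 159.86, 180, 180, 180].

INTERFACE

Orientations are given as a 3x3 rotation matrix whose columns are the frame's x, y, z axes.
In Python, from station import bot gives the robot as it stands.
- The arm moves only by the shell command python3 -m pendant 'ROWS'. ROWS is JSON, a list of rows, each an object of numbers: "grip": the opening, from -1 (shut) to 1 (fully open); "dx", "dy", "dz": the shift along the tool's x, y, z in units of 0.025 m (1.0 is 0.025 m); "roll": the turn about the tool's z in units of 0.5 rad (1.0 is 0.5 rad). A call has exactly 5 rows; each row shifts and turns the commanded pose from where the row before left it, along the tool's axes as they then stand; what a row does not reach is not made up. A row lasts 1/8 s, in which the tool goes at most 62.5 mm and 10.7 degrees, less where a joint would pass 70% of its speed; a pose out of reach is approached as far as the arm can. A call with a number of a shift or a turn outside -1 to 1 is refused whole. A call with a gripper value outside its range is refused whole. The fingers move at their own pace and stop on an object; the grip force is fixed at half the most. Time passes only in rows, so rows that do not move let the fingers close, or fill a call up. It gives the time, the measured TCP pose, the force, the opening and the grip force at its end, in the units of the state.
- bot.observe(): the state, without advancing time (a new reading comes with each control period).
- bot.grab_frame(name): name is "scene" or "top"; returns a dict with "frame" (400x640x3 uint8, blue, green, red), "fx", "fy", "cx", "cy" (pixels), "rvec" (rotation vector, rad) and "tvec" (3), from world to camera coordinates, as OpenCV has them. Camera axes: x right, y down, z forward; pixel columns grow to the right and rows downward; lengths in mm; the calibration is good to about 2 mm. A picture is of the moment at which its call begins. There is no depth.
- bot.sign_off(): hands the job in; it is judged then, once.
The state is a dict: "clock": time; "joints": joint angles; "qvel": joint speeds; "joint_efforts": joint torques, N m; "eef_pos": TCP position; "ee_rot": TCP orientation; "force": force on the tool from outside, world axes, zero at the start; "torque": the same for the moment, N m; "grip_width": finger opening in mm; "finger_force": force on a finger pad.
Only numpy, scipy, OpenCV 4.12 (cv2) and the standard library are available. Lean on these libraries where they do the work, as an engineer would, in place of code of your own. Each camera call takes 0.05 s, during which the arm holds its last target. There are 200 camera calls.

## Working session

There is one attempt and no reset: what is moved stays moved. The work goes in short steps, Python scripts to look and compute and a shell command to move; the robot and the scene stay as the last step left them, time stands still between calls to the robot, and variables do not carry over. Pictures are saved under pics/ and viewed, at most 10 in all, crops included, and the job is handed in when it is done.

```bash
mkdir -p pics
python3 - <<'E'
from station import bot
import cv2,json
for n in("scene","top"):
    f=bot.grab_frame(n); cv2.imwrite(f"pics/{n}0.png",f["frame"])
    print(n,[f[k] for k in("fx","fy","cx","cy","rvec","tvec")])
o=bot.observe();print(o["clock"],o["eef_pos"],o["ee_rot"],o["force"],o["grip_width"])
E
```

```text
scene [397.63869178144137, 397.63869178144137, 323.1275330978973, 197.28535269430907, array([ 0.92402301,  2.47638133, -1.07557935]), array([ 387.22854813, -210.68933149, 1260.93132691])]
top [420.08093527126067, 420.08093527126067, 319.33216889843686, 208.04575292343276, array([ 2.12236172, -2.16097582,  0.16575741]), array([   2.50578804,  550.7206539 , 1202.21821743])]
0.1 [124.10115903 509.75644138 249.43829713] [[-9.71615240e-01  2.36566550e-01 -3.05115817e-04]
 [ 2.36566747e-01  9.71614393e-01 -1.28288082e-03]
 [-7.03176986e-06 -1.31864681e-03 -9.99999131e-01]] [ 0.47494655 -0.21001521 -0.22501878] 85.18183813042589
```

View pics/scene0.png

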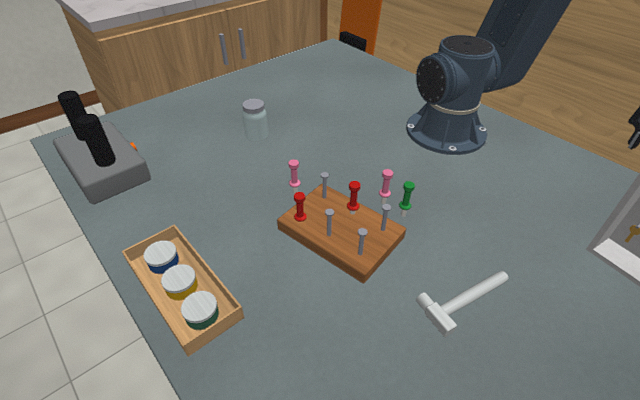

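View pics/top0.png

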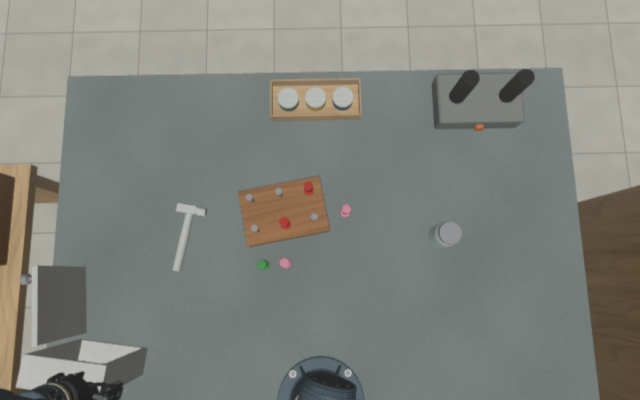

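The scene view shows two red pegs on the board, at (300,207) and (354,195). The look-alikes are pink at (293,173) and (387,183), and green at (407,195), all off the board. In the top view the red pegs are at (308,188) and (285,223). Next I'll take a close crop to see which one is raised.

```bash
cat > h.py <<'E'
import cv2,numpy as np
from station import bot
def ray(f,uv,z):
    R=cv2.Rodrigues(f["rvec"])[0];c=-R.T@f["tvec"]
    d=R.T@np.array([(uv[0]-f["cx"])/f["fx"],(uv[1]-f["cy"])/f["fy"],1]);return c+d*(z-c[2])/d[2]
def proj(f,P):
    K=np.array([[f["fx"],0,f["cx"]],[0,f["fy"],f["cy"]],[0,0,1.]])
    return cv2.projectPoints(np.array(P,float),f["rvec"],f["tvec"],K,None)[0][:,0]
E
python3 - <<'E'
from h import *
s=cv2.imread("pics/scene0.png");t=cv2.imread("pics/top0.png")
a=cv2.resize(s[150:290,260:420],None,fx=5,fy=5,interpolation=cv2.INTER_CUBIC)[:600]
a=cv2.resize(s[160:280,265:415],(750,600),interpolation=cv2.INTER_CUBIC)
b=cv2.resize(t[165:255,230:350],(800,600),interpolation=cv2.INTER_CUBIC)
cv2.imwrite("pics/sc.png",a);cv2.imwrite("pics/tc.png",b)
E
```

```text
(no output)
```

View pics/sc.png

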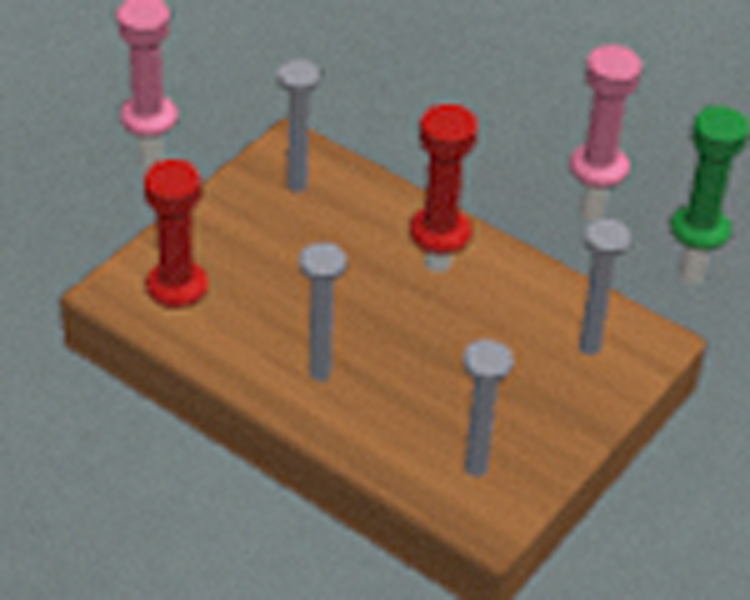

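View pics/tc.png

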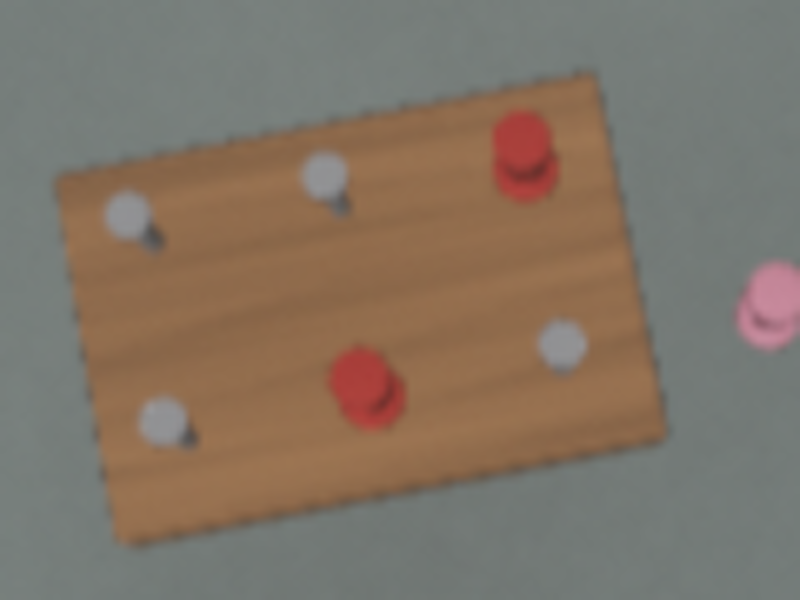

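The close crop shows a white shank below the red peg at crop (440,190), scene about (353,198), so that is red_raised. It sits in the middle hole of the row nearer the robot, at top crop (361,374). The other red peg, at crop (175,230), has its collar down. Next I'll work out positions.

Run:
```python
from h import *
t=bot.grab_frame("top");s=bot.grab_frame("scene")
T=lambda u:((u[0]+.5)/6.6667+230-.5,(u[1]+.5)/6.6667+165-.5)
S=lambda u:((u[0]+.5)/5+265-.5,(u[1]+.5)/5+160-.5)
C=np.array([ray(t,T(u),35)for u in[(57,177),(597,72),(667,437),(120,545)]])
print(C.round(1),np.linalg.norm(np.roll(C,-1,0)-C,axis=1))
ex=(C[0]+C[1]-C[2]-C[3]);ex/=np.linalg.norm(ex);ey=np.array([-ex[1],ex[0],0]);c=C.mean(0)
print("c",c,"yaw",np.degrees(np.arctan2(ex[1],ex[0])))
# refine with scene corners (top face)
Cs=np.array([ray(s,S(u),35)for u in[(508,572),(63,300),(280,120),(706,345)]]);print("scene",Cs.round(1),Cs.mean(0))
p=c-45*ex;print("hole",p)
for z in(120,125,130):
    print(z,"top",ray(t,T((361,374)),z).round(1),"scene",ray(s,S((449,122)),z).round(1))
print("nail near+85-side", c-45*ex-85*ey, c-45*ex+85*ey, "collar z?")
for z in (122,125,129): print(z,proj(s,[[*p[:2],z],[*p[:2],z-70],]))
print("target pixels head",S((449,122)),"collar bottom",S((440,235)))
print("seated head", ray(t,T((523,138)),105), c+45*ex-85*ey)
o=bot.observe();print(o["clock"],o["joints"])
```

```text
[[607.6 235.2  35. ]
 [651.6  -8.6  35. ]
 [485.2 -36.7  35. ]
 [441.8 205.5  35. ]] [247.74918554 168.69317657 246.05032161 168.43603418]
c [546.54526535  98.85855377  35.        ] yaw 9.866988878465088
scene [[606.8 239.6  35. ]
 [653.   -2.9  35. ]
 [493.4 -33.7  35. ]
 [448.5 210.4  35. ]] [550.45154225 103.36281797  35.        ]
hole [502.21089544  91.14728634  35.        ]
120 top [505.1  91.8 120. ] scene [501.5  90.4 120. ]
125 top [504.5  91.3 125. ] scene [505.7  94.3 125. ]
130 top [503.9  90.9 130. ] scene [510.   98.2 130. ]
nail near+85-side [516.7766228    7.40458764  35.        ] [487.64516809 174.88998505  35.        ] collar z?
122 [[354.46605199 183.63794414]
 [352.64286804 206.22487401]]
125 [[354.54858951 182.6154093 ]
 [352.71717215 205.3043406 ]]
129 [[354.65923576 181.24464302]
 [352.81675346 204.07065479]]
target pixels head (354.4, 184.0) collar bottom (352.6, 206.6)
seated head [606.89720543  23.59786568 105.        ] [605.44536261  22.82712248  35.        ]
0.2 [ 7.63179538e+01  1.36698371e+01 -7.98234717e-01  7.55848290e+01
  8.68388337e-04  9.00006744e+01]
```

```bash
python3 -m pendant '[{"grip":1,"dz":-1},{"grip":1,"dz":-1},{"grip":1,"dz":-1},{"grip":1,"dx":-1,"dy":-0.67},{"grip":1,"dx":-1,"dy":-0.67}]'
```

```text
$[0]: bad value
```

```bash
python3 -m pendant '[{"grip":1,"dx":0,"dy":0,"dz":-1,"roll":0},{"grip":1,"dx":0,"dy":0,"dz":-1,"roll":0},{"grip":1,"dx":0,"dy":0,"dz":-1,"roll":0},{"grip":1,"dx":-1,"dy":-0.67,"dz":0,"roll":0},{"grip":1,"dx":-1,"dy":-0.67,"dz":0,"roll":0}]'
```

```text
clock: 0.82
eef_pos: [165.1, 465.3, 325.0]
ee_rot: [[-0.972, 0.236, 0.0], [0.236, 0.972, -0.0], [-0.0, -0.0, -1.0]]
force: [1.2, 0.3, 0.5]
grip_width: 85.1
finger_force: 0.0
```

```bash
python3 -m pendant '[{"grip":1,"dx":-1,"dy":-0.68,"dz":0,"roll":0},{"grip":1,"dx":-1,"dy":-0.68,"dz":0,"roll":0},{"grip":-1,"dx":-1,"dy":-0.68,"dz":0,"roll":0},{"grip":-1,"dx":-1,"dy":-0.68,"dz":0,"roll":0},{"grip":-1,"dx":-1,"dy":-0.68,"dz":0,"roll":0}]' && python3 -m pendant '[{"grip":-1,"dx":-1,"dy":-0.68,"dz":0,"roll":0},{"grip":-1,"dx":-1,"dy":-0.68,"dz":0,"roll":0},{"grip":-1,"dx":-1,"dy":-0.68,"dz":0,"roll":0},{"grip":-1,"dx":-1,"dy":-0.68,"dz":0,"roll":0},{"grip":-1,"dx":-1,"dy":-0.68,"dz":0,"roll":0}]'
```

```text
clock: 1.45
eef_pos: [266.7, 352.7, 324.9]
ee_rot: [[-0.972, 0.236, -0.0], [0.236, 0.972, -0.0], [0.0, -0.0, -1.0]]
force: [0.3, -0.1, 0.6]
grip_width: 32.3
finger_force: 0.0
clock: 2.08
eef_pos: [368.0, 240.5, 324.9]
ee_rot: [[-0.972, 0.237, -0.0], [0.237, 0.972, -0.0], [0.0, -0.0, -1.0]]
force: [-0.4, -0.0, -0.1]
grip_width: -0.2
finger_force: 0.0
```

```bash
python3 -m pendant '[{"grip":-1,"dx":-1,"dy":-0.67,"dz":0,"roll":0},{"grip":-1,"dx":-1,"dy":-0.67,"dz":0,"roll":0},{"grip":-1,"dx":-1,"dy":-0.67,"dz":0,"roll":0},{"grip":-1,"dx":-1,"dy":-0.67,"dz":0,"roll":0},{"grip":-1,"dx":-1,"dy":-0.67,"dz":0,"roll":0}]' && python3 -m pendant '[{"grip":-1,"dx":-0.8,"dy":-0.54,"dz":0,"roll":0},{"grip":-1,"dx":-0.8,"dy":-0.54,"dz":0.5,"roll":0},{"grip":-1,"dx":0,"dy":0,"dz":1,"roll":0},{"grip":-1,"dx":0,"dy":0,"dz":1,"roll":0},{"grip":-1,"dx":0,"dy":0,"dz":1,"roll":0}]'
python3 - <<'E'
from h import *
o=bot.observe();d=np.array([504,92,175])-o["eef_pos"];print(o["eef_pos"],"units",o["ee_rot"].T@d/25)
E
```

```text
clock: 2.7
eef_pos: [469.7, 129.6, 324.9]
ee_rot: [[-0.972, 0.237, -0.0], [0.237, 0.972, -0.0], [0.0, -0.0, -1.0]]
force: [0.7, 0.3, -0.9]
grip_width: -0.2
finger_force: 0.0
clock: 3.32
eef_pos: [501.6, 94.6, 236.6]
ee_rot: [[-0.972, 0.237, -0.0], [0.237, 0.972, -0.0], [0.0, -0.0, -1.0]]
force: [-0.8, -0.6, -0.5]
grip_width: 0.4
finger_force: 0.0
[501.56315795  94.58497859 236.56774471] units [-0.11974276 -0.07681562  2.46270035]
```

```bash
python3 -m pendant '[{"grip":-1,"dx":-0.12,"dy":-0.08,"dz":1,"roll":0},{"grip":-1,"dx":0,"dy":0,"dz":1,"roll":0},{"grip":-1,"dx":0,"dy":0,"dz":0.6,"roll":0},{"grip":-1,"dx":0,"dy":0,"dz":0,"roll":0},{"grip":-1,"dx":0,"dy":0,"dz":0,"roll":0}]'
python3 - <<'E'
from h import *
t=bot.grab_frame("top");s=bot.grab_frame("scene")
a=cv2.resize(s["frame"][110:260,270:430],(640,600),interpolation=cv2.INTER_CUBIC)
cv2.imwrite("pics/chk.png",a)
o=bot.observe();print(o["eef_pos"],o["force"])
E
```

```text
clock: 3.95
eef_pos: [504.5, 92.2, 173.3]
ee_rot: [[-0.972, 0.236, 0.001], [0.236, 0.972, 0.0], [-0.001, 0.0, -1.0]]
force: [-0.0, -0.3, 0.2]
grip_width: 0.3
finger_force: 0.0
[504.64425383  92.20062146 173.4278845 ] [-0.10996356 -0.25292744 -0.22689816]
```

View pics/chk.png

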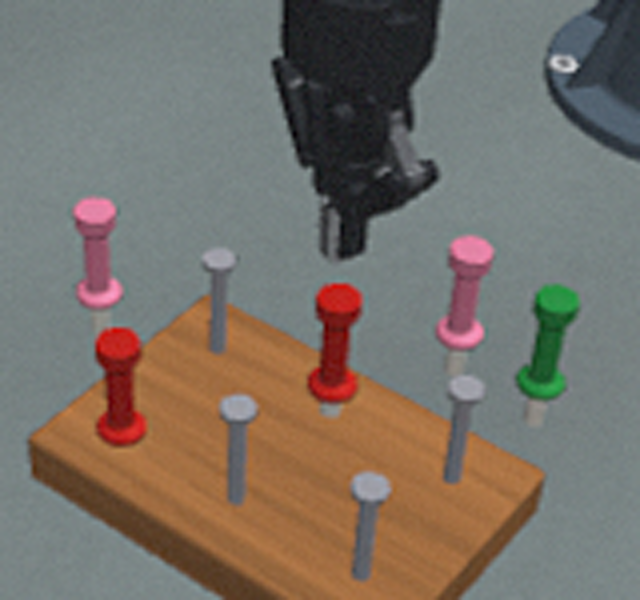

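The shut fingertips at crop (342,255) are right above the raised red head at (338,298), and everything nearby is clear. I'll go down slowly and watch the force.

```bash
python3 -m pendant '[{"grip":-1,"dx":0,"dy":0,"dz":0.4,"roll":0},{"grip":-1,"dx":0,"dy":0,"dz":0.4,"roll":0},{"grip":-1,"dx":0,"dy":0,"dz":0.2,"roll":0},{"grip":-1,"dx":0,"dy":0,"dz":0.2,"roll":0},{"grip":-1,"dx":0,"dy":0,"dz":0.1,"roll":0}]'
python3 -m pendant '[{"grip":-1,"dx":0,"dy":0,"dz":0.1,"roll":0},{"grip":-1,"dx":0,"dy":0,"dz":0.1,"roll":0},{"grip":-1,"dx":0,"dy":0,"dz":0.1,"roll":0},{"grip":-1,"dx":0,"dy":0,"dz":0.1,"roll":0},{"grip":-1,"dx":0,"dy":0,"dz":0.1,"roll":0}]'
```

```text
clock: 4.68
eef_pos: [504.0, 92.1, 139.9]
ee_rot: [[-0.972, 0.237, -0.0], [0.237, 0.972, -0.0], [0.0, -0.0, -1.0]]
force: [-2.3, -0.4, 4.1]
grip_width: 0.2
finger_force: 1.9
clock: 5.3
eef_pos: [504.1, 92.1, 127.4]
ee_rot: [[-0.972, 0.237, -0.0], [0.237, 0.972, -0.0], [0.0, -0.0, -1.0]]
force: [-1.1, 0.1, 3.4]
grip_width: -0.2
finger_force: 2.0
```

```bash
python3 -m pendant '[{"grip":-1,"dx":0,"dy":0,"dz":0.04,"roll":0},{"grip":-1,"dx":0,"dy":0,"dz":0.04,"roll":0},{"grip":-1,"dx":0,"dy":0,"dz":0.02,"roll":0},{"grip":-1,"dx":0,"dy":0,"dz":0.02,"roll":0},{"grip":-1,"dx":0,"dy":0,"dz":0,"roll":0}]'
```

```text
clock: 5.92
eef_pos: [504.0, 92.1, 124.4]
ee_rot: [[-0.972, 0.237, -0.0], [0.237, 0.972, -0.0], [0.0, -0.0, -1.0]]
force: [-2.7, -0.3, 2.4]
grip_width: 0.1
finger_force: 1.4
```

```bash
python3 -m pendant '[{"grip":-1,"dx":0,"dy":0,"dz":0.02,"roll":0},{"grip":-1,"dx":0,"dy":0,"dz":0.02,"roll":0},{"grip":-1,"dx":0,"dy":0,"dz":0,"roll":0},{"grip":-1,"dx":0,"dy":0,"dz":0,"roll":0},{"grip":-1,"dx":0,"dy":0,"dz":0,"roll":0}]'
```

```text
clock: 6.55
eef_pos: [504.1, 92.1, 123.7]
ee_rot: [[-0.972, 0.236, 0.0], [0.236, 0.972, -0.0], [-0.0, -0.0, -1.0]]
force: [-3.1, -0.1, 6.9]
grip_width: 0.1
finger_force: 3.0
```

```bash
python3 -m pendant '[{"grip":-1,"dx":0,"dy":0,"dz":0.02,"roll":0},{"grip":-1,"dx":0,"dy":0,"dz":0,"roll":0},{"grip":-1,"dx":0,"dy":0,"dz":0,"roll":0},{"grip":-1,"dx":0,"dy":0,"dz":0,"roll":0},{"grip":-1,"dx":0,"dy":0,"dz":0,"roll":0}]'
```

```text
clock: 7.18
eef_pos: [504.2, 92.1, 123.7]
ee_rot: [[-0.972, 0.237, 0.001], [0.237, 0.972, 0.0], [-0.001, 0.0, -1.0]]
force: [-3.8, -0.4, 11.2]
grip_width: 0.0
finger_force: 5.4
```

The TCP stays at 123.7 mm while the force climbs to 11 N, so the peg is on its stop. I'll draw straight up.

```bash
python3 -m pendant '[{"grip":-1,"dx":0,"dy":0,"dz":-0.2,"roll":0},{"grip":-1,"dx":0,"dy":0,"dz":-0.8,"roll":0},{"grip":-1,"dx":0,"dy":0,"dz":-1,"roll":0},{"grip":-1,"dx":0,"dy":0,"dz":-1,"roll":0},{"grip":-1,"dx":0,"dy":0,"dz":-1,"roll":0}]'
python3 -m pendant '[{"grip":-1,"dx":0,"dy":0,"dz":-1,"roll":0},{"grip":-1,"dx":0,"dy":0,"dz":-1,"roll":0},{"grip":-1,"dx":0,"dy":0,"dz":-0.5,"roll":0},{"grip":-1,"dx":0,"dy":0,"dz":0,"roll":0},{"grip":-1,"dx":0,"dy":0,"dz":0,"roll":0}]'
python3 - <<'E'
from h import *
s=bot.grab_frame("scene")
cv2.imwrite("pics/end.png",cv2.resize(s["frame"][160:280,265:415],(750,600),interpolation=cv2.INTER_CUBIC))
print(proj(s,[[504,92,105],[504,92,35]]))
E
```

```text
clock: 7.8
eef_pos: [504.3, 92.1, 223.8]
ee_rot: [[-0.972, 0.237, 0.0], [0.237, 0.972, -0.0], [-0.0, 0.0, -1.0]]
force: [-0.4, 0.6, -0.1]
grip_width: -0.3
finger_force: 0.0
clock: 8.43
eef_pos: [503.8, 92.1, 284.5]
ee_rot: [[-0.972, 0.237, -0.001], [0.237, 0.972, -0.0], [0.001, -0.001, -1.0]]
force: [-0.9, 0.2, -0.0]
grip_width: -0.0
finger_force: 0.0
[[353.70151071 189.8808721 ]
 [351.93679979 211.9066909 ]]
```

View pics/end.png

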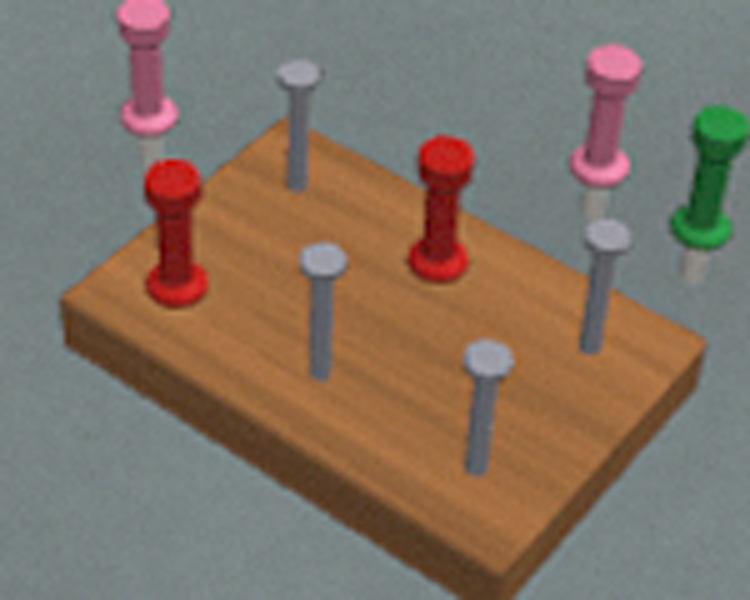

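The peg at crop (440,210) now has its collar on the board with no white showing, the same as the other red peg. Nothing else has moved, and the fingertips are about 160 mm above the head.

```bash
python3 -c "from station import bot;print(bot.sign_off())"
```

```text
the job is handed in; nothing more can be done
None
```

The raised red peg is pressed fully home with its collar on the board, the hand is about 16 cm above it, the final picture of the board shows nothing else moved, and the job is handed in at about 8.5 s.

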